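# Open out the paper trimmer's backstop

## Task

The paper trimmer is set for small prints; open it out for full sheets. With a fingertip press down the lock button on the paper stop and, keeping it held down, push the stop away from the blade until it meets the end of its slot, then let the button spring back up so that the stop locks there. Only press and push: do not force the stop while it is locked, keep the blade arm down, do not shove or lift the trimmer on the bench, and leave the tape roll, cup, brush pot and figurine where they are.

Things in the scene. Friction and masses are not known exactly. Their poses are not given: they have to be found in the camera images.
- trimmer: Guillotine paper trimmer, loose on rubber feet on the bench, about 4.5 kg: grey board 340 mm (its x) by 300 mm (its y), board top 26 mm above the bench. Origin at bench level under the board's centre; z up. Blade arm, clamp rule and an upright clear guard (top 61 mm up) run along its -y edge; the +y edge is free. The paper stop's slot crosses the board along y at x = 0.
- slot_end (a point): On the board top, at the inner face of the steel end stop block (36 mm wide, 14 mm high) at the +y end of the slot; the slide housing of the paper stop meets it when fully out. Axes as the trimmer's.
- paper_stop (a joint): Position of the paper stop along its slot, in m: 0 = nearest the blade, 0.172 = against the end stop; grows along the trimmer's +y, away from the blade. Slides at about 2 N while the lock button is held 2 mm or more down; locked at any place when the button is up (resists about 8 to 12 N).
- stop_face (a point): Middle of the stop's face that looks to the blade, 35 mm above the bench. The stop is an aluminium bar 190 mm long (trimmer x), 12 mm thick, top 43 mm above the bench; behind it (+y side) is a grey slide housing 46 mm (x) by 50 mm (y), top 41 mm above the bench. Axes as the trimmer's.
- button_top (a point): Centre of the lock button's dished top, where it is pressed: 51 mm above the bench when up; moves with the stop, 34 mm from stop_face along +y. Black pad 26 mm (x) by 38 mm (y), 10 mm proud of the housing, with a lip 2.5 mm high and 4 mm wide across each y end, leaving a flat 30 mm long (y) between them. Axes as the trimmer's.
- lock_button (a joint): How far the lock button is pressed down, in m: 0 = up (locked), 0.006 = fully down. Spring return: about 7 N starts it, 9 N holds it fully down.
- blade_arm (a joint): Blade arm of the trimmer, along its -y edge, hinged at the far (+x) end with a black handle at the near end: 0 = folded down, grows as it is lifted (rad). Leave at 0.
- tape_roll: Roll of tape lying flat on the board's near corner, loose, 56 mm across, 18 mm high, origin at the centre of its underside. Leave alone.
- brush_pot: White pot of brushes on the bench past the trimmer's +y edge, 80 mm across, pot 100 mm high and brushes to 195 mm, origin at the centre of its underside. Leave alone.
- clay_cup: Terracotta cup on the bench past the trimmer's +y edge, 72 mm across, 85 mm high, origin at the centre of its underside. Leave alone.
- figurine: Small dark cast horse on a plinth 80 by 60 mm, 120 mm high, on the bench on the blade side of the trimmer, origin at the centre of its underside. Leave alone.

How it is judged:
By the outcome, as a careful person would: the job done as asked, in the order asked, and still so for the second after the job is handed in, with the robot touching nothing.
It also fails if it takes over 35 s, if anything falls off the work surface, if the arm or the gripper's body presses on something with over 40 N, if the wrist force passes 120 N, or if a joint passes its speed limit or range.

## Robot

A 6-joint arm with a two-finger parallel gripper is mounted at the origin on the work surface. World frame = base frame: x ahead of the robot, y to its left, z up, the work surface at z = 0. Lengths are in m, angles in rad, forces in N, time in s.
With the tool pointing down it reaches from about 0.375 to 0.975 m from the base axis. Payload 3.8 kg.
Tool frame: the origin (TCP) lies at the very end of the fingers, on their centre line; the grasp point (between the pads) lies 19 mm behind it; z points along the fingers, y is the direction in which the jaws open and shut (so a half turn about z gives the same grasp; the last joint's range is limited). The gripper opens to 88 mm and grips with 3 to 60 N. Pads are 18 mm wide; open, the fingers measure 123 mm over their backs; the gripper's body (75 mm by 187 mm) begins 45 mm behind the grasp point.
Start: joints at [-1.368, 0.264, 1.604, -0, 1.274, -0.037], TCP at [0.16, -0.656, 0.239] pointing down, gripper open.
Joint ranges: [-2.63, 2.63], [-0.94, 2.18], [0.31, 2.57], [-1.31, 4.45], [0, 2.66], [-2.55, 2.55]. Speed limits (rad/s): [2.57, 2.57, 3.14, 3.14, 3.14, 3.14].

## Interface

Orientations are given as a unit quaternion [w, x, y, z].
In Python, from cell import manip gives the robot as it stands.
- The arm moves only by the tool send_rows, never from a script. Its argument "plan" is a list of rows, each an object with "translation": the shift along the tool's x, y, z in m, a list of three; "twist": the turn about the tool's z in rad; "gripper": the opening, from -1 (shut) to 1 (fully open). A call has 1 to 5 rows; each row shifts and turns the commanded pose from where the row before left it, along the tool's axes as they then stand; what a row does not reach is not made up. A row lasts 1/8 s, in which the tool goes at most 62.5 mm and 10.7 degrees, less where a joint would pass 70% of its speed; a pose out of reach is approached as far as the arm can. A call with a gripper value outside its range is refused whole. The fingers move at their own pace and stop on an object; "newtons" is the grip in N (left out, the last holds). Time passes only in rows, so rows that do not move let the fingers close. It gives the time, the measured TCP pose, the force and the opening at its end, in the units of the state.
- manip.get_obs(): the state, without advancing time (a new reading comes with each control period).
- manip.grab_frame(name): name is "side" or "top" or "wrist"; returns the picture (480x640x3 uint8, red, green, blue); there is no depth.
- manip.calibration(name): a dict with "fx", "fy", "cx", "cy" (pixels), "xyz" and "rotation" of the camera in the world. Camera axes: x right, y down, z forward; pixel columns grow to the right and rows downward; lengths in m; the calibration is good to about 2 mm. The wrist camera is an equidistant fisheye: a pixel r from the principal point sees the ray r / f radians off the axis. A picture is of the moment at which its call begins: read the wrist's pose just before it. calibration takes no time and is no camera call; for the wrist camera it gives the pose at the moment of the call.
- manip.job_done(): hands the job in, once; it reports no verdict.
The state is a dict: "time": time; "joint_pos": joint angles; "qvel": joint speeds; "joint_efforts": joint torques, N m; "tool_pos": TCP position; "tool_rot": TCP orientation; "wrist_force": force on the tool from outside, world axes, zero at the start; "torque": the same for the moment, N m; "finger_gap": finger opening in m.
Only numpy, scipy, OpenCV 4.12 (cv2) and the standard library are available. Lean on these libraries where they do the work, as an engineer would, in place of code of your own. Each camera call takes 0.05 s, during which the arm holds its last target. There are 200 camera calls.

## Working session

There is one attempt and no reset: what is moved stays moved. The work goes in short steps, Python scripts to look and compute and a tool call to move; the robot and the scene stay as the last step left them, time stands still between calls to the robot, and variables do not carry over. Pictures are saved under pics/ and viewed, about 8 in all and at most 12, crops included, and the job is handed in when it is done.

Besides the shell and the picture viewer there is one more tool, called after ">>>" as name(argument=value, ...), one argument or row to a line, values as JSON. send_rows: Moves the arm, as the interface text tells. Its arguments: {"type":"object","properties":{"plan":{"type":"array","items":{"type":"object","properties":{"translation":{"type":"array","items":{"type":"number"}},"twist":{"type":"number"},"gripper":{"type":"number"}}}},"newtons":{"type":"number"}},"required":["plan"]}

```bash
mkdir -p pics; python3 - <<'E'
from cell import manip
import cv2,numpy as np
o=manip.get_obs();print(o)
for n in("top","side"):
    print(n,manip.calibration(n)); cv2.imwrite(f"pics/{n}0.png",manip.grab_frame(n)[:,:,::-1])
E
```

```text
{'time': 0.0, 'joint_pos': array([-1.36788721e+00,  2.64779426e-01,  1.60537899e+00,  4.67154735e-06,
        1.27368764e+00, -3.69158917e-02]), 'qvel': array([ 2.27272853e-03,  1.44256585e-03,  2.93207648e-04,  4.08929752e-04,
       -5.58981270e-04,  3.88861230e-05]), 'joint_efforts': array([-1.07303738e-03, -5.02115142e+01, -3.56875277e+01,  7.26016844e-02,
        2.93900259e-02, -1.81450741e-04]), 'tool_pos': array([ 0.16018002, -0.65498499,  0.2373676 ]), 'tool_rot': array([-1.12300578e-03,  9.92818558e-01,  1.19624583e-01, -9.11799054e-05]), 'wrist_force': array([0.20881653, 0.1481366 , 0.28738477]), 'torque': array([0.03116586, 0.00156093, 0.01477029]), 'finger_gap': 0.08822268400207157}
top {'fx': 544.9610801844213, 'fy': 544.9610801844213, 'cx': 326.372372448153, 'cy': 246.32689967938103, 'xyz': array([0.37076162, 0.06149899, 1.29610243]), 'rotation': array([ 0.06122634, -0.70134711,  0.7069644 , -0.06756403])}
side {'fx': 524.9067663050281, 'fy': 524.9067663050281, 'cx': 319.37334738388637, 'cy': 233.33930867001308, 'xyz': array([0.44679064, 0.97014989, 0.77526846]), 'rotation': array([ 0.0306827 , -0.06861282,  0.8901519 , -0.44942235])}
```

View pics/top0.png

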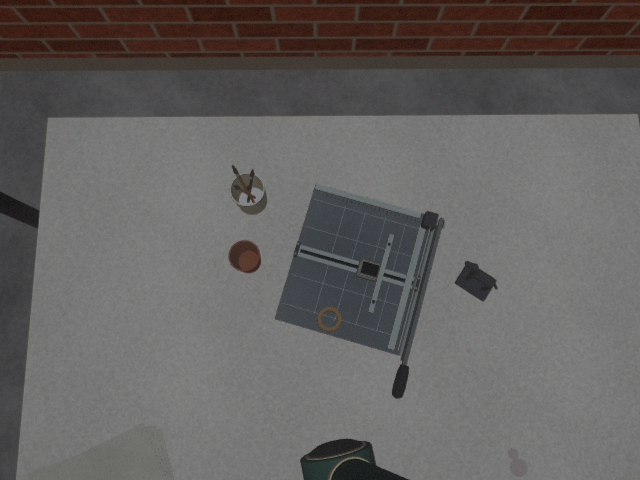

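View pics/side0.png

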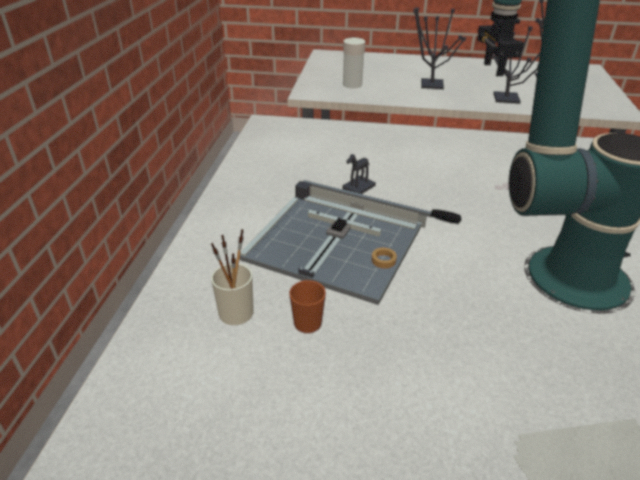

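The top view shows the trimmer at about (360, 270), the button near (371, 270) and the slot end near (297, 250). The cup is at (245, 257), the pot at (249, 193) and the tape at (330, 319). Next I'll enlarge a crop of it.

```bash
cat > h.py <<'E'
import numpy as np
from scipy.spatial.transform import Rotation as R
from cell import manip
def rot(c): 
    q=c["rotation"]; return R.from_quat([q[1],q[2],q[3],q[0]]).as_matrix()
def ray(c,u,v,fish=False):
    x,y=(u-c["cx"])/c["fx"],(v-c["cy"])/c["fy"]
    if fish:
        r=np.hypot(x,y); s=np.sin(r)/max(r,1e-9); d=np.array([x*s,y*s,np.cos(r)])
    else: d=np.array([x,y,1.])
    return rot(c)@d
def at(c,u,v,z,fish=False):
    d=ray(c,u,v,fish); p=np.array(c["xyz"]); return p+d*(z-p[2])/d[2]
E
python3 - <<'E'
import cv2
im=cv2.imread("pics/top0.png")[180:340,270:430]
cv2.imwrite("pics/c.png",cv2.convertScaleAbs(cv2.resize(im,(800,800)[:2],interpolation=cv2.INTER_CUBIC)[0:600],alpha=1.6))
from h import *
c=manip.calibration("top")
C=[at(c,u,v,.026) for u,v in((316,184),(276,318))]; print(C,np.linalg.norm(C[0]-C[1]))
d=C[0]-C[1];print("x-axis yaw",np.degrees(np.arctan2(d[1],d[0])))
print("button",at(c,371,270,.051),"end",at(c,297.5,250,.026),at(c,330,319,.04))
print("cup,pot",at(c,245,257,.085),at(c,249,193,.1))
E
```

```text
[array([0.75857567, 0.0728066 , 0.026     ]), array([0.43730911, 0.16697713, 0.026     ])] 0.3347839460961339
x-axis yaw -16.33706007304729
button [ 0.54410455 -0.05316698  0.051     ] end [0.59663388 0.11742785 0.026     ] [0.43327904 0.04235034 0.04      ]
cup,pot [0.57101029 0.23283787 0.085     ] [0.71570252 0.22434417 0.1       ]
```

View pics/c.png

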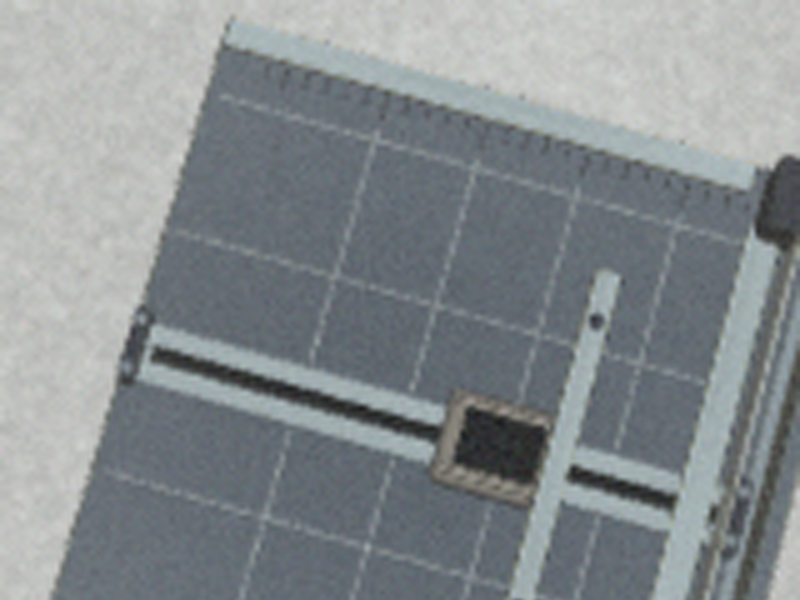

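The button is near (0.546, -0.052) and the slot direction is about 73°. The stop still has roughly 0.15 m to go. I'll set the closed fingers with tool x along the slot, so their 18 mm width fits the 30 mm flat. Moving above the button now.

>>> send_rows(
  plan=[
    {"translation": [0.0346,-0.033,0],"twist": 0,"gripper": -1},
    {"translation": [0.0346,-0.033,0],"twist": 0,"gripper": -1},
    {"translation": [0.0346,-0.033,0],"twist": 0,"gripper": -1},
    {"translation": [0.0346,-0.033,0],"twist": 0,"gripper": -1},
    {"translation": [0.0346,-0.033,0],"twist": 0,"gripper": -1},
  ],
  newtons=20,
)

```text
time: 0.72
tool_pos: [0.2896, -0.4527, 0.2382]
tool_rot: [-0.0, 0.993, 0.119, -0.0]
wrist_force: [0.9, -0.1, -0.4]
finger_gap: 0.0401
```

>>> send_rows(
  plan=[
    {"translation": [0.0346,-0.033,0],"twist": 0,"gripper": -1},
    {"translation": [0.0346,-0.033,0],"twist": 0,"gripper": -1},
    {"translation": [0.0346,-0.033,0],"twist": 0,"gripper": -1},
    {"translation": [0.0346,-0.033,0],"twist": 0,"gripper": -1},
    {"translation": [0.0346,-0.033,0],"twist": 0,"gripper": -1},
  ],
)

```text
time: 1.35
tool_pos: [0.4184, -0.2514, 0.2384]
tool_rot: [-0.0, 0.993, 0.12, -0.0]
wrist_force: [-0.1, 0.2, -0.9]
finger_gap: 0.0002
```

>>> send_rows(
  plan=[
    {"translation": [0.0346,-0.033,0],"twist": 0,"gripper": -1},
    {"translation": [0.0346,-0.033,0],"twist": 0,"gripper": -1},
    {"translation": [0.0346,-0.033,0],"twist": 0,"gripper": -1},
    {"translation": [0.0346,-0.033,0],"twist": 0,"gripper": -1},
    {"translation": [0.0346,-0.033,0],"twist": 0,"gripper": -1},
  ],
)

```text
time: 1.98
tool_pos: [0.5472, -0.0501, 0.2383]
tool_rot: [0.0, 0.993, 0.12, -0.0]
wrist_force: [0.5, -0.7, 0.2]
finger_gap: 0.0001
```

>>> send_rows(
  plan=[
    {"translation": [0,0,0],"twist": -0.173,"gripper": -1},
    {"translation": [0,0,0],"twist": -0.173,"gripper": -1},
    {"translation": [0,0,0],"twist": -0.173,"gripper": -1},
    {"translation": [0,0,0],"twist": -0.173,"gripper": -1},
    {"translation": [0,0,0],"twist": -0.173,"gripper": -1},
  ],
)

```text
time: 2.6
tool_pos: [0.5465, -0.0515, 0.2381]
tool_rot: [-0.0, 0.85, 0.527, -0.0]
wrist_force: [-0.3, 0.1, 0.1]
finger_gap: 0.0009
```

>>> send_rows(
  plan=[
    {"translation": [0,0,0.04],"twist": -0.173,"gripper": -1},
    {"translation": [0,0,0.04],"twist": 0,"gripper": -1},
    {"translation": [0,0,0.02],"twist": 0,"gripper": -1},
    {"translation": [0,0,0],"twist": 0,"gripper": -1},
  ],
)

```text
time: 3.1
tool_pos: [0.5447, -0.0513, 0.1361]
tool_rot: [-0.002, 0.803, 0.596, -0.002]
wrist_force: [0.7, 0.2, 0.1]
finger_gap: 0.0002
```

```bash
python3 - <<'E'
from h import *
import cv2
o=manip.get_obs();print(o["time"],o["tool_pos"],o["tool_rot"],o["finger_gap"],o["wrist_force"]);print(manip.calibration("wrist"))
w=manip.grab_frame("wrist")[:,:,::-1];cv2.imwrite("pics/w1.png",w)
t=manip.grab_frame("side")[:,:,::-1];cv2.imwrite("pics/s1.png",cv2.convertScaleAbs(cv2.resize(t[150:290,230:450],None,fx=3.6,fy=3.6),alpha=1.4))
E
```

```text
3.1 [ 0.54472075 -0.05127413  0.13614612] [-0.00191914  0.80275462  0.59630324 -0.0019431 ] 0.00020595131951412887 [0.65122228 0.16356466 0.14179098]
{'fx': 371.64829954431775, 'fy': 371.64829954431775, 'cx': 318.1679593529621, 'cy': 236.1807775471532, 'xyz': array([0.56456144, 0.01181154, 0.28161789]), 'rotation': array([ 0.13139271,  0.98048309, -0.14464127, -0.02162817])}
```

View pics/w1.png

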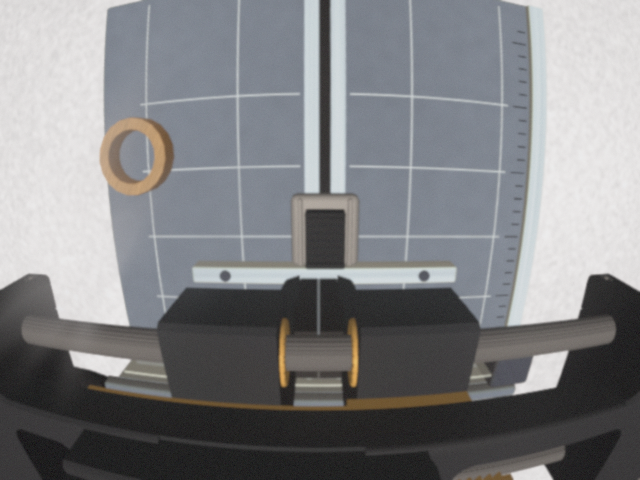

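View pics/s1.png

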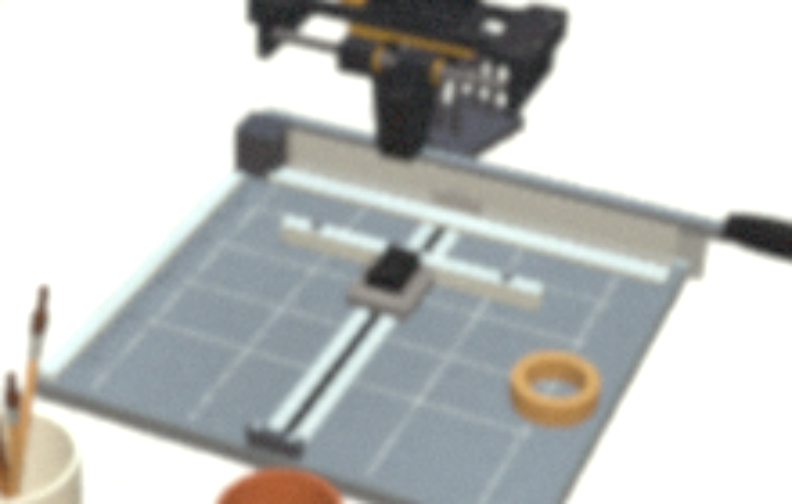

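The wrist view shows the pad spanning (305–347, 210–268), the bar's blade-side edge at about row 283 and the slot centre at column 325. The tips sit just in front of the pad in this perspective. Computing the positions now.

```bash
python3 - <<'E'
from h import *
c=manip.calibration("wrist"); o=manip.get_obs()
P={n:at(c,u,v,z,True) for n,(u,v,z) in dict(slotfar=(325.5,5,.026),slotnear=(325,190,.026),hous=(325,195,.041),padfar=(326,210,.0535),padnear=(326,268,.0535),barback=(325,262,.043),barfront=(322,283,.043),barL=(194,272,.043),barR=(456,272,.043)).items()}
for k,p in P.items(): print(k,p.round(4))
d=P["barR"]-P["barL"];print("bar yaw",np.degrees(np.arctan2(d[1],d[0])),np.linalg.norm(d))
d=P["slotfar"]-P["slotnear"];print("slot",np.degrees(np.arctan2(d[1],d[0])))
a=np.radians(73.3);Y=np.array([np.cos(a),np.sin(a),0]);X=np.array([Y[1],-Y[0],0])
for k,p in P.items(): print(k,"rel tcp along y,x mm",(1e3*(p-o["tool_pos"])@Y).round(1),(1e3*(p-o["tool_pos"])@X).round(1))
t=manip.calibration("top"); print("top pad",at(t,370.4,269,.052), "end",at(t,299.5,249.6,.033))
q=o["tool_rot"];print(np.degrees(2*np.arctan2(q[2],q[1])))
E
```

```text
slotfar [0.5991 0.1021 0.026 ]
slotnear [ 0.5603 -0.0252  0.026 ]
hous [ 0.5597 -0.0263  0.041 ]
padfar [ 0.5579 -0.0338  0.0535]
padnear [ 0.5468 -0.0712  0.0535]
barback [ 0.5465 -0.0705  0.043 ]
barfront [ 0.5401 -0.0849  0.043 ]
barL [ 0.4538 -0.0512  0.043 ]
barR [ 0.6357 -0.1066  0.043 ]
bar yaw -16.918913460832815 0.19016014974969622
slot 73.04958179482706
slotfar rel tcp along y,x mm 162.1 5.6
slotnear rel tcp along y,x mm 29.0 5.1
hous rel tcp along y,x mm 27.8 4.8
padfar rel tcp along y,x mm 20.2 5.2
padnear rel tcp along y,x mm -18.9 5.3
barback rel tcp along y,x mm -18.3 4.9
barfront rel tcp along y,x mm -33.9 2.8
barL rel tcp along y,x mm -26.5 -89.5
barR rel tcp along y,x mm -27.2 100.7
top pad [ 0.54630112 -0.05174558  0.052     ] end [0.59631089 0.11241569 0.033     ]
73.21485553177799
```

The pad centre sits about +1 mm along and +4–5 mm across from the TCP, and the two views agree on the slot yaw within 0.3°. I'll correct for that and descend.

>>> send_rows(
  plan=[
    {"translation": [0.002,0.004,0.03],"twist": 0,"gripper": -1},
    {"translation": [0,0,0.03],"twist": 0,"gripper": -1},
    {"translation": [0,0,0.016],"twist": 0,"gripper": -1},
    {"translation": [0,0,0],"twist": 0,"gripper": -1},
  ],
)

```text
time: 3.7
tool_pos: [0.5509, -0.0508, 0.0624]
tool_rot: [-0.0, 0.803, 0.596, -0.0]
wrist_force: [0.4, 1.0, -0.3]
finger_gap: 0.0005
```

>>> send_rows(
  plan=[
    {"translation": [0,0,0.004],"twist": 0,"gripper": -1},
    {"translation": [0,0,0.002],"twist": 0,"gripper": -1},
    {"translation": [0,0,0],"twist": 0,"gripper": -1},
  ],
)

```text
time: 4.08
tool_pos: [0.5517, -0.0509, 0.0572]
tool_rot: [0.0, 0.803, 0.596, 0.0]
wrist_force: [0.1, -0.6, 0.8]
finger_gap: 0.0005
```

>>> send_rows(
  plan=[
    {"translation": [0,0,0.004],"twist": 0,"gripper": -1},
    {"translation": [0,0,0.002],"twist": 0,"gripper": -1},
    {"translation": [0,0,0],"twist": 0,"gripper": -1},
  ],
)

```text
time: 4.45
tool_pos: [0.5514, -0.0508, 0.0513]
tool_rot: [-0.0, 0.803, 0.596, -0.0]
wrist_force: [-2.1, 0.0, 6.5]
finger_gap: 0.0006
```

```bash
python3 - <<'E'
from h import *
import cv2
o=manip.get_obs();print(o["time"],o["tool_pos"],o["wrist_force"])
t=manip.grab_frame("side")[:,:,::-1][190:260,300:400]
w=manip.grab_frame("wrist")[:,:,::-1][160:310,220:430]
a=cv2.convertScaleAbs(cv2.resize(t,(428,300)),alpha=1.4);b=cv2.resize(w,(428,300))
cv2.imwrite("pics/x2.png",np.vstack([a,b]))
E
```

```text
4.45 [ 0.55135301 -0.05083652  0.05128279] [-2.09168735  0.04272103  6.47124953]
```

View pics/x2.png

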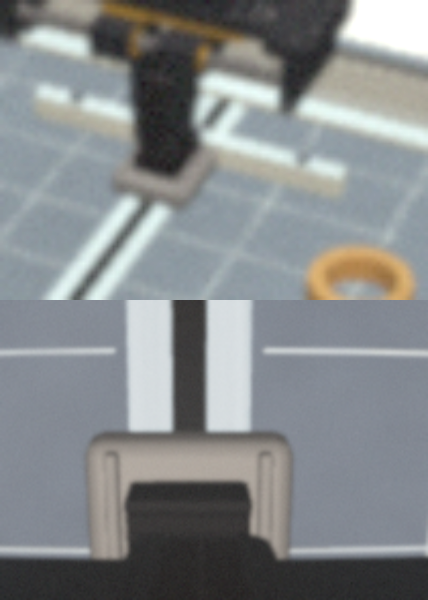

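The tip is on the flat of the pad, with the lip still ahead of it and 6.5 N of first contact. Pressing now.

>>> send_rows(
  plan=[
    {"translation": [0,0,0.002],"twist": 0,"gripper": -1},
    {"translation": [0,0,0.002],"twist": 0,"gripper": -1},
    {"translation": [0,0,0],"twist": 0,"gripper": -1},
  ],
)

```text
time: 4.92
tool_pos: [0.5513, -0.0508, 0.0476]
tool_rot: [-0.0, 0.803, 0.596, -0.0]
wrist_force: [-3.0, 0.6, 9.0]
finger_gap: 0.0004
```

>>> send_rows(
  plan=[
    {"translation": [0,0,0.0015],"twist": 0,"gripper": -1},
    {"translation": [0.002,0,0],"twist": 0,"gripper": -1},
    {"translation": [0.003,0,0],"twist": 0,"gripper": -1},
    {"translation": [0.004,0,0],"twist": 0,"gripper": -1},
    {"translation": [0.004,0,0],"twist": 0,"gripper": -1},
  ],
)

```text
time: 5.55
tool_pos: [0.5551, -0.0386, 0.0463]
tool_rot: [0.0, 0.803, 0.596, -0.0]
wrist_force: [-3.3, -0.8, 7.5]
finger_gap: 0.0002
```

```bash
python3 - <<'E'
from h import *
import cv2
o=manip.get_obs();print(o["time"],o["tool_pos"],o["wrist_force"])
t=manip.grab_frame("side")[:,:,::-1][190:260,300:400]
w=manip.grab_frame("wrist")[:,:,::-1][160:310,220:430]
a=cv2.convertScaleAbs(cv2.resize(t,(428,300)),alpha=1.4);b=cv2.resize(w,(428,300))
cv2.imwrite("pics/x3.png",np.vstack([a,b]))
E
```

```text
5.55 [ 0.55505261 -0.03855811  0.04625172] [-3.29629245 -0.81839648  7.4711489 ]
```

View pics/x3.png

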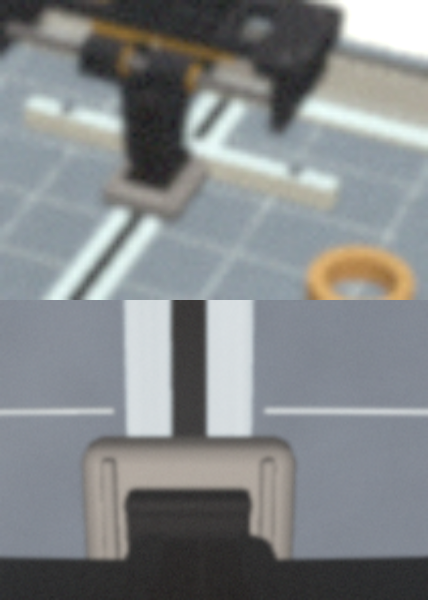

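The stop moved with the finger: the grid line shifted and the housing stayed fixed relative to the tip. Continuing.

>>> send_rows(
  plan=[
    {"translation": [0.006,-0.0005,0],"twist": 0,"gripper": -1},
    {"translation": [0.006,-0.0005,0],"twist": 0,"gripper": -1},
    {"translation": [0.006,0,0],"twist": 0,"gripper": -1},
    {"translation": [0.006,0,0],"twist": 0,"gripper": -1},
    {"translation": [0.006,0,0],"twist": 0,"gripper": -1},
  ],
)

```text
time: 6.28
tool_pos: [0.5637, -0.0096, 0.0467]
tool_rot: [0.001, 0.803, 0.596, 0.0]
wrist_force: [-2.4, -2.0, 7.8]
finger_gap: 0.0005
```

>>> send_rows(
  plan=[
    {"translation": [0.006,0,0],"twist": 0,"gripper": -1},
    {"translation": [0.006,0,0],"twist": 0,"gripper": -1},
    {"translation": [0.006,0,0],"twist": 0,"gripper": -1},
    {"translation": [0.006,0,0],"twist": 0,"gripper": -1},
    {"translation": [0.006,0,0],"twist": 0,"gripper": -1},
  ],
)

```text
time: 6.9
tool_pos: [0.5724, 0.0192, 0.0467]
tool_rot: [0.001, 0.803, 0.596, 0.0]
wrist_force: [-2.6, -0.3, 8.5]
finger_gap: 0.0004
```

>>> send_rows(
  plan=[
    {"translation": [0.006,0,0],"twist": 0,"gripper": -1},
    {"translation": [0.006,0,0],"twist": 0,"gripper": -1},
    {"translation": [0.006,0,0],"twist": 0,"gripper": -1},
    {"translation": [0.006,0,0],"twist": 0,"gripper": -1},
    {"translation": [0.006,0,0],"twist": 0,"gripper": -1},
  ],
)

```text
time: 7.52
tool_pos: [0.5811, 0.048, 0.0467]
tool_rot: [0.001, 0.803, 0.596, 0.001]
wrist_force: [-1.6, -0.8, 8.0]
finger_gap: 0.0005
```

>>> send_rows(
  plan=[
    {"translation": [0.006,0,0],"twist": 0,"gripper": -1},
    {"translation": [0.006,0,0],"twist": 0,"gripper": -1},
    {"translation": [0.006,0,0],"twist": 0,"gripper": -1},
    {"translation": [0.004,0,0],"twist": 0,"gripper": -1},
    {"translation": [0.003,0,0],"twist": 0,"gripper": -1},
  ],
)

```text
time: 8.15
tool_pos: [0.5883, 0.072, 0.0467]
tool_rot: [0.001, 0.803, 0.596, 0.001]
wrist_force: [-2.2, -1.5, 8.8]
finger_gap: 0.0006
```

```bash
python3 - <<'E'
from h import *
import cv2
o=manip.get_obs();print(o["time"],o["tool_pos"],o["wrist_force"])
t=manip.grab_frame("side")[:,:,::-1][200:290,270:400]
w=manip.grab_frame("wrist")[:,:,::-1][160:310,220:430]
a=cv2.convertScaleAbs(cv2.resize(t,(428,300)),alpha=1.4);b=cv2.resize(w,(428,300))
cv2.imwrite("pics/x4.png",np.vstack([a,b]))
E
```

```text
8.15 [0.58829503 0.07203629 0.04674905] [-2.16748201 -1.52249489  8.76285162]
```

View pics/x4.png

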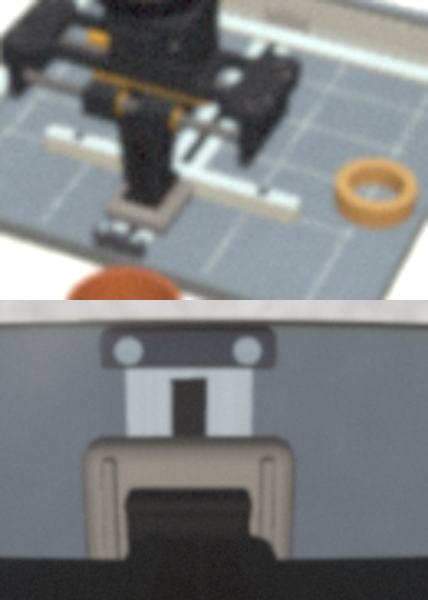

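The gap to the end block is about 15 mm. The tape roll is clear. Creeping in on the force reading.

>>> send_rows(
  plan=[
    {"translation": [0.003,0,0],"twist": 0,"gripper": -1},
    {"translation": [0.003,0,0],"twist": 0,"gripper": -1},
    {"translation": [0.002,0,0],"twist": 0,"gripper": -1},
    {"translation": [0.002,0,0],"twist": 0,"gripper": -1},
  ],
)

```text
time: 8.75
tool_pos: [0.5911, 0.0815, 0.0468]
tool_rot: [0.001, 0.803, 0.596, 0.001]
wrist_force: [-2.7, -0.7, 8.2]
finger_gap: 0.0002
```

>>> send_rows(
  plan=[
    {"translation": [0.0015,0,0],"twist": 0,"gripper": -1},
    {"translation": [0.0015,0,0],"twist": 0,"gripper": -1},
  ],
)

```text
time: 9.0
tool_pos: [0.592, 0.0844, 0.0468]
tool_rot: [0.001, 0.803, 0.596, 0.001]
wrist_force: [-1.1, 0.5, 8.0]
finger_gap: 0.0003
```

```bash
python3 - <<'E'
from h import *
import cv2
o=manip.get_obs();print(o["time"],o["tool_pos"],o["wrist_force"])
w=manip.grab_frame("wrist")[:,:,::-1][160:310,220:430]
cv2.imwrite("pics/x5.png",cv2.resize(w,(630,450)))
E
```

```text
9.0 [0.59200675 0.08437875 0.04676205] [-1.08908223  0.54157987  7.98291566]
```

View pics/x5.png

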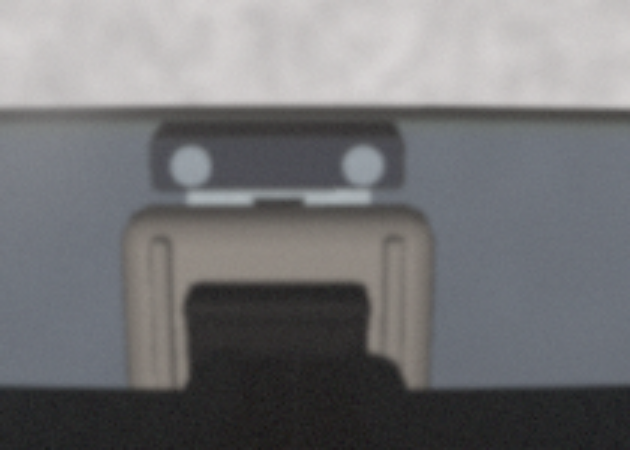

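About 2.5–3 mm is left. Continuing in 1 mm steps.

>>> send_rows(
  plan=[
    {"translation": [0.001,0,0],"twist": 0,"gripper": -1},
    {"translation": [0.001,0,0],"twist": 0,"gripper": -1},
    {"translation": [0,0,0],"twist": 0,"gripper": -1},
  ],
)

```text
time: 9.43
tool_pos: [0.5926, 0.0864, 0.0468]
tool_rot: [0.0, 0.803, 0.596, 0.001]
wrist_force: [-2.1, -0.1, 7.8]
finger_gap: 0.0003
```

>>> send_rows(
  plan=[
    {"translation": [0.001,0,0],"twist": 0,"gripper": -1},
    {"translation": [0,0,0],"twist": 0,"gripper": -1},
  ],
)

```text
time: 9.68
tool_pos: [0.5929, 0.0874, 0.0468]
tool_rot: [0.0, 0.803, 0.596, 0.001]
wrist_force: [-1.7, -0.2, 8.1]
finger_gap: 0.0002
```

>>> send_rows(
  plan=[
    {"translation": [0.001,0,0],"twist": 0,"gripper": -1},
    {"translation": [0,0,0],"twist": 0,"gripper": -1},
  ],
)

```text
time: 9.93
tool_pos: [0.5931, 0.0882, 0.0467]
tool_rot: [0.001, 0.803, 0.596, 0.001]
wrist_force: [-2.4, -1.4, 8.5]
finger_gap: 0.0002
```

>>> send_rows(
  plan=[
    {"translation": [0.001,0,0],"twist": 0,"gripper": -1},
    {"translation": [0,0,0],"twist": 0,"gripper": -1},
  ],
)

```text
time: 10.18
tool_pos: [0.5932, 0.0882, 0.0466]
tool_rot: [0.001, 0.803, 0.597, -0.0]
wrist_force: [-2.9, -4.1, 8.1]
finger_gap: 0.0003
```

```bash
python3 - <<'E'
from h import *
import cv2
for i in range(3):
    o=manip.get_obs();print(o["time"],o["tool_pos"],o["wrist_force"])
    w=manip.grab_frame("wrist")[:,:,::-1][160:310,220:430]
cv2.imwrite("pics/x6.png",cv2.resize(w,(630,450)))
E
```

```text
10.175 [0.59316189 0.08823784 0.04660771] [-2.85766299 -4.12719037  8.11162711]
10.225 [0.59318337 0.08826194 0.0465882 ] [-2.51311766 -3.54596056  7.54252058]
10.275 [0.59313905 0.08826711 0.04659854] [-2.3246844  -3.68335261  7.85244148]
```

View pics/x6.png

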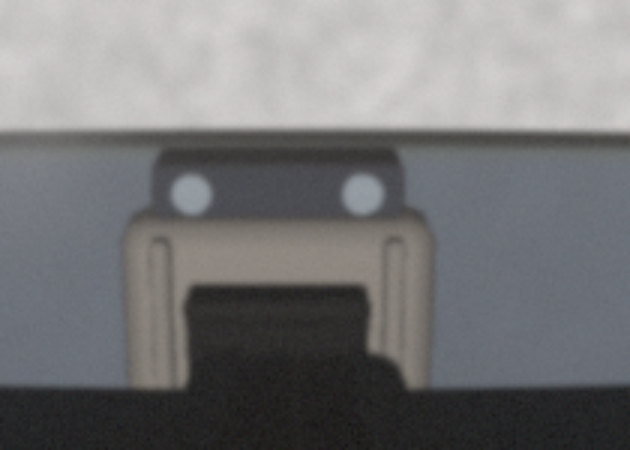

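The housing is against the block: the gap is gone, the tip has stalled and the force along the slot has risen to about 4 N. Lifting straight up to release the button.

>>> send_rows(
  plan=[
    {"translation": [0,0,-0.003],"twist": 0,"gripper": -1},
    {"translation": [0,0,-0.004],"twist": 0,"gripper": -1},
    {"translation": [0,0,-0.006],"twist": 0,"gripper": -1},
    {"translation": [0,0,-0.03],"twist": 0,"gripper": -1},
    {"translation": [0,0,-0.04],"twist": 0,"gripper": -1},
  ],
)

```text
time: 10.95
tool_pos: [0.591, 0.0893, 0.1273]
tool_rot: [-0.001, 0.803, 0.596, -0.002]
wrist_force: [0.2, -0.2, 1.0]
finger_gap: 0.0004
```

>>> send_rows(
  plan=[
    {"translation": [-0.02,0,-0.04],"twist": 0,"gripper": -1},
    {"translation": [-0.03,0,-0.04],"twist": 0,"gripper": -1},
    {"translation": [-0.02,0,0],"twist": 0,"gripper": -1},
    {"translation": [0,0,0],"twist": 0,"gripper": -1},
  ],
)

```text
time: 11.45
tool_pos: [0.5714, 0.0214, 0.2073]
tool_rot: [-0.0, 0.803, 0.596, -0.0]
wrist_force: [-0.6, 0.7, 0.7]
finger_gap: 0.0003
```

```bash
python3 - <<'E'
from h import *
import cv2
o=manip.get_obs();print(o["time"],o["tool_pos"],o["wrist_force"])
w=manip.grab_frame("wrist")[:,:,::-1]
t=manip.grab_frame("side")[:,:,::-1]; t0=cv2.imread("pics/side0.png")
cv2.imwrite("pics/x7.png",np.vstack([cv2.resize(w[60:340,100:540],(700,445))[:300],np.hstack([cv2.convertScaleAbs(cv2.resize(x[140:340,200:470],(350,260)),alpha=1.4) for x in(t0,t)])]))
E
```

```text
11.45 [0.571401   0.02135056 0.20727472] [-0.58008944  0.67236868  0.73611608]
```

View pics/x7.png

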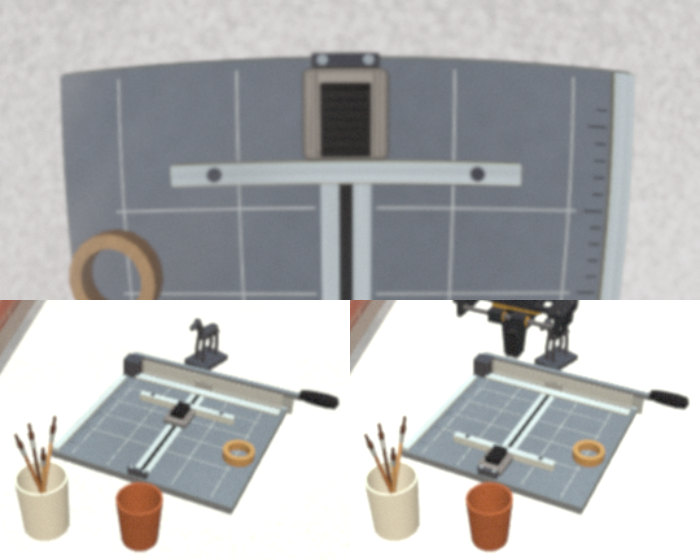

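The housing is touching the end block, the button looks raised and nothing else has moved. Handing in.

```bash
python3 -c "
from cell import manip
print(manip.job_done())"
```

```text
the job is handed in; nothing more can be done
None
```

The paper stop is now fully out against its end block, and I've handed the job in at about 11.5 s of the 35 s allowed; handing in reports no verdict.

**What I did:** with the fingers closed, I pressed the lock button about 4–5 mm down, with 8–9 N on it. Keeping it held, I slid the stop about 145 mm along the slot. It met the block when the tip stalled, the force along the slot rose from about 2 N to about 4 N, and the wrist view showed no gap. I then lifted straight up so the button could spring back.

**Last checks:**
- **Stop:** the final wrist picture shows the housing against the end block.
- **Button:** it looks raised in that picture. I didn't measure its height or test the lock by pushing, since the stop was not to be forced while locked.
- **Other items:** the side pictures from before and after show the trimmer, tape roll, cup, brush pot, figurine and blade arm unmoved by eye.
- **Robot:** it was clear of everything, and the wrist force was near zero.

**Small disagreement:** during the press the fingertip sat about 3 mm off the pad's centre sideways. That put 2–3 N of side force on the button, with no visible effect.

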